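Latch the flour bin

TASK

The flour bin's lid is down but not fastened. Lift the loop of its draw latch, hook its crossbar over the keeper on the lid, then press the lever down over centre until it lies fully home and the lid is drawn down on its seal; let go. Work as with finger and thumb: feel for each part to seat, never push on the lever's handle or on the lid with more than about 25 N, and leave the bowl, tumbler and katori standing where they are.

Things in the scene. Friction and masses are not known exactly. Their poses are not given: they have to be found in the camera images.
- bin: Steel flour bin, fixed (heavy), 260 x 200 mm, 150 mm tall; with the lid its top is at 170 mm. Origin: centre of its underside; z up. The latch is in the middle of its front face, which lies 130 mm from the origin in direction -x ('out' = bin -x). The lid overhangs the face by 4 mm. The latch works in the plane of 'out' and up; latch parts are centred at bin y = 0.
- keeper_seat (a point): Where the loop's crossbar (its centre) lies when hooked: middle of the trough of the keeper, a 24 mm wide hook on the lid's front edge, 28 mm out from the bin's face, 160 mm up. The trough opens upward; outside it is a 3 mm lip whose top is 7.5 mm above the seat, leaning out; inside a 45 deg ramp rises to the lid. Axes as the bin's. It sinks about 2.5 mm as the latch is closed.
- lever_pivot (a point): Axis of the lever (along bin y), fixed on the bin 27 mm out from its face, 115 mm up, 45 mm below the keeper seat.
- lever (a joint): Lever angle, rad. 0 = closed: it hangs straight down the bin's front from its pivot, against its stop; grows as its free end swings out and up (1.57 = level, pointing out; 2.6 = most). Stiff hinge (0.065 N m), stays where left. With the loop seated it stands at about 0.9 to 1.0; closing from there needs up to about 0.4 N m (7 N at lever_press), most at 0.5, falling to little at 0.05; at 0.035 it goes over centre, but it must still be pressed on to its stop.
- lever_press (a point): Middle of the outer face of the lever's handle, 58 mm from the pivot axis: where to press.
- handle: Red vinyl-dipped handle on the outer part of the lever: a flat strip 30 mm wide, 5 mm thick, from 29 to 71 mm from the lever's pivot axis, then 12 mm curled outward; its outer face lies 11 mm out from the pivot axis when closed. Origin and axes: at the pivot axis, as the bin's when closed (origin does not move when it swings). Rigid; bears hard on its stop at 0.
- lid: The bin's steel lid, 268 x 208 mm, 15 mm thick, hinged at the back, resting on its springy seal. Origin: on the rear hinge axis, 266 mm behind the bin's front face, 155 mm up; axes as the bin's.
- loop (a joint): Angle of the loop against the lever, rad. The loop hangs in the lever on a pivot 19 mm from the lever's axis towards the lever's free end. 0 = legs point straight away from the lever's free end (up, when the lever is closed); the loop's lean outward from vertical is this value minus joint lever. Closed and hooked it reads 0.04; it starts leaning out 0.2 to 1.35 rad. Light friction (0.015 N m), stays where left.
- loop_bar (a point): Centre of the loop's crossbar, a 6 mm round rod parallel to bin y, 52 mm from end to end; its rounded ends stand out 8 mm beyond the loop's two flat links (36 mm wide over both; lever and keeper, 28 and 24 mm wide, fit between them), so finger and thumb can pinch the rod end to end and the loop turns freely in the pinch. The crossbar is 59 mm from the loop's pivot on the lever. z axis: from that pivot along the links to the crossbar.
- glass_bowl: Loose glass bowl, 160 mm across, 65 mm tall, beside the bin. Origin: centre of its underside. Leave it standing.
- tumbler: Loose steel tumbler, 72 mm across, 105 mm tall, to one side in front of the latch. Origin: centre of its underside. Leave it standing.
- katori: Loose small steel bowl, 84 mm across, 38 mm tall, on the counter some 25 cm out in front of the latch. Origin: centre of its underside. Leave it standing.

How it is judged:
On the way, in this order (a step that is already met when the one before it is completed fails the run):
1. the loop's crossbar lies in the keeper's trough while the lever is still open (distance between loop_bar and keeper_seat below 0.004 m and value of joint lever above 0.4 rad), for 0.2 s.
2. the lever is down, past centre (value of joint lever below 0.03 rad and distance between loop_bar and keeper_seat below 0.004 m), for 0.2 s.
At the end, for the whole second after the job is handed in: The loop's crossbar lies in the keeper (within 4 mm of its seat), the lever is fully closed (within 0.012 rad) and at rest, and the lid is drawn down on its seal (keeper seat below 158.8 mm above the bin's foot) (value of joint lever below 0.012 rad and distance between loop_bar and keeper_seat below 0.004 m and z of keeper_seat in the frame of bin below 0.1588 m and velocity of joint lever below 0.05 rad/s); the robot touches nothing.
It fails at once if the fingers or the arm push on the lever's handle with more than 25 N (contact force between any of the fingers, the arm and handle above 25 N).
It fails at once if the fingers or the arm push on the lid or its keeper with more than 25 N (contact force between any of the fingers, the arm and lid above 25 N).
It fails at once if the glass bowl is moved more than 20 mm (distance of glass_bowl from where it was at the start of the episode above 0.02 m).
It fails at once if the tumbler is moved more than 20 mm (distance of tumbler from where it was at the start of the episode above 0.02 m).
It fails at once if the katori is moved more than 20 mm (distance of katori from where it was at the start of the episode above 0.02 m).
It also fails if it takes over 67 s, if anything falls off the work surface, if the arm or the gripper's body presses on something with over 40 N, if the wrist force passes 120 N, or if a joint passes its speed limit or range.

ROBOT

A 6-joint arm with a two-finger parallel gripper is mounted at the origin on the work surface. World frame = base frame: x ahead of the robot, y to its left, z up, the work surface at z = 0. Lengths are in m, angles in rad, forces in N, time in s.
With the tool pointing down it reaches from about 0.35 to 0.85 m from the base axis. Payload 8.1 kg.
Tool frame: the origin (TCP) lies at the very end of the fingers, on their centre line; the grasp point (between the pads) lies ctrl.grip_point_offset behind it (ctrl.grip_point_offset is the distance from the TCP to the grasp point, in m); z points along the fingers, y is the direction in which the jaws open and shut (so a half turn about z gives the same grasp; the last joint's range is limited). The gripper opens to 93 mm and grips with 3 to 60 N. Pads are 15 mm wide; open, the fingers measure 128 mm over their backs; the gripper's body (75 mm by 188 mm) begins 65 mm behind the grasp point.
Start: joints at [1.217, 0.13, 1.488, -0, 1.523, -0.085], TCP at [0.159, 0.578, 0.219] pointing down, gripper open.
Joint ranges: [-2.96, 2.96], [-0.89, 2.26], [0.02, 2.5], [-1.34, 4.48], [0, 2.73], [-2.66, 2.66]. Speed limits (rad/s): [2.39, 2.39, 2.79, 3.14, 3.14, 3.14].

INTERFACE

Orientations are given as a rotation vector (axis times angle).
In Python, from cell import ctrl gives the robot as it stands.
- The arm moves only by the shell command python3 -m handwheel 'ROWS' [FORCE]. ROWS is JSON, a list of rows, each a list of 5 numbers: the shift along the tool's x, y, z scaled (see below), then the turn about the tool's z scaled (see below), then the opening, from 0 (shut) to 1 (fully open). In form: [[dx, dy, dz, yaw, jaw], ...]. A call has 1 to 12 rows; each row is the pose to reach, as a shift and turn from the pose commanded when the call began, along the tool's axes at that moment; what a row does not reach only later rows make up. The controller multiplies each number of a shift by 120 mm and each number of a turn by 1.5 rad. A row lasts 1/8 s, in which the tool goes at most 62.5 mm and 10.7 degrees, less where a joint would pass 70% of its speed; a pose out of reach is approached as far as the arm can. A call with a number of a shift or a turn outside -1 to 1 is refused whole. A call with a gripper value outside its range is refused whole. The fingers move at their own pace and stop on an object; FORCE is the grip in N (left out, the last holds). Time passes only in rows, so rows that repeat a pose let the fingers close. It gives the time, the measured TCP pose, the force and the opening at its end, in the units of the state.
- ctrl.state(): the state, without advancing time (a new reading comes with each control period).
- ctrl.grab_frame(name): name is "scene" or "top" or "wrist"; returns a dict with "color" (400x640x3 uint8, blue, green, red), "z_map" (400x640 float32, m along the optical axis (not along the pixel's ray), 0 where there is no reading), "K" (3x3 intrinsics, pixels), "R" (3x3) and "t" (3): a world point X has camera coordinates R X + t. Camera axes: x right, y down, z forward; pixel columns grow to the right and rows downward; lengths in m; the calibration is good to about 2 mm. A picture is of the moment at which its call begins.
- ctrl.sign_off(): hands the job in, once; it reports no verdict.
The state is a dict: "time_s": time; "joints": joint angles; "joint_vel": joint speeds; "tau": joint torques, N m; "tool_pos": TCP position; "tcp_rot": TCP orientation; "ft_force": force on the tool from outside, world axes, zero at the start; "torque": the same for the moment, N m; "grip_width": finger opening in m.
Only numpy, scipy, OpenCV 4.12 (cv2) and the standard library are available. Lean on these libraries where they do the work, as an engineer would, in place of code of your own. Each camera call takes 0.05 s, during which the arm holds its last target. There are 200 camera calls.

## Working session

There is one attempt and no reset: what is moved stays moved. The work goes in short steps, Python scripts to look and compute and a shell command to move; the robot and the scene stay as the last step left them, time stands still between calls to the robot, and variables do not carry over. Pictures are saved under pics/ and viewed, about 8 in all and at most 12, crops included, and the job is handed in when it is done.

```bash
mkdir -p pics; ls; cat > h.py <<'E'
import numpy as np, cv2
from cell import ctrl
from scipy.spatial.transform import Rotation as Ro
def pts(f):
    z=f["z_map"]; v,u=np.mgrid[0:z.shape[0],0:z.shape[1]]
    K=f["K"]; c=np.stack([(u-K[0,2])/K[0,0]*z,(v-K[1,2])/K[1,1]*z,z],-1)
    return (c-f["t"])@f["R"]
def proj(f,X):
    c=f["K"]@(f["R"]@np.asarray(X)+f["t"]); return c[:2]/c[2]
E
python3 - <<'E'
from h import *
s=ctrl.state(); print(s, ctrl.grip_point_offset)
ims=[]
for n in ("scene","top"):
    f=ctrl.grab_frame(n); np.savez("f_%s.npz"%n,**f); ims.append(f["color"]); print(n,f["K"].tolist(),(-f["R"].T@f["t"]).round(3), f["R"][2].round(3))
cv2.imwrite("pics/a.png",ims[0]);cv2.imwrite("pics/b.png",ims[1])
E
```

```text
pics
{'time_s': 0.0, 'joints': array([ 1.21657762e+00,  1.31121361e-01,  1.48925903e+00, -7.71629550e-06,
        1.52297574e+00, -8.54164633e-02]), 'joint_vel': array([ 3.83643902e-04,  1.69788393e-03, -1.77844885e-04,  1.26656918e-03,
        1.85736825e-04, -2.56053532e-05]), 'tau': array([-2.47828866e-03, -5.59841073e+01, -4.91761279e+01,  7.62085430e-02,
        3.58205033e-02, -1.76065969e-04]), 'tool_pos': array([0.15914535, 0.57793833, 0.21762233]), 'tcp_rot': array([-4.20912278e-01, -3.11288632e+00,  2.70572252e-03]), 'ft_force': array([-0.19111505, -0.39422172, -0.5959098 ]), 'torque': array([ 0.05995255, -0.00616677,  0.04795243]), 'grip_width': 0.09306838744308855} 0.0188
scene [[388.3018543311786, 0.0, 322.63094318897396], [0.0, 388.3018543311786, 201.57965311185916], [0.0, 0.0, 1.0]] [ 0.943 -0.42   0.664] [-0.528  0.517 -0.674]
top [[397.1844952296776, 0.0, 320.7831465526909], [0.0, 397.1844952296776, 201.83005883669605], [0.0, 0.0, 1.0]] [ 0.377 -0.015  1.099] [ 0.159 -0.005 -0.987]
```

View pics/a.png

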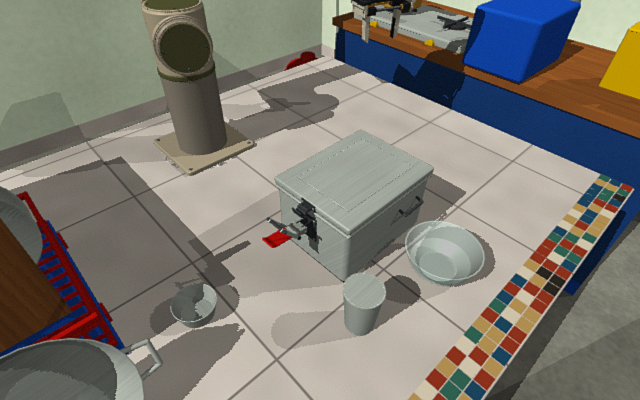

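View pics/b.png

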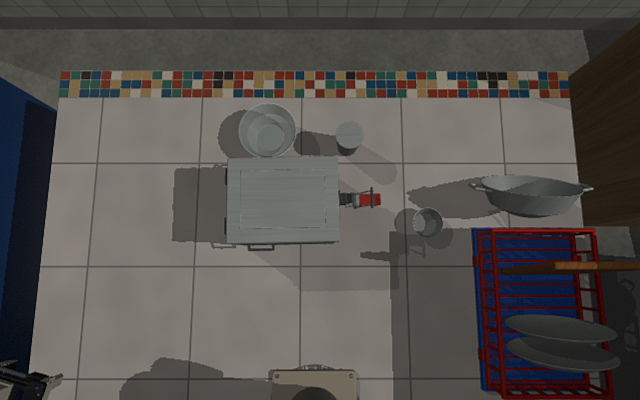

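The scene view shows the bin at about (350,200), the red handle at (275,240) and the tumbler at (363,300). In the top view the latch points right, along world -y: handle (370,200), tumbler (349,136), katori (427,222). Next I measure.

```bash
cat >> h.py <<'E'
def load(n): return dict(np.load("f_%s.npz"%n))
E
python3 - <<'E'
from h import *
f=load("top"); P=pts(f); 
m=((abs(P[...,2]-.17)<.008)&(P[...,0]>.3)&(P[...,0]<.7)&(abs(P[...,1]-.1)<.25)).astype(np.uint8)
n,l,st,c=cv2.connectedComponentsWithStats(m); k=1+np.argmax(st[1:,4]); q=P[l==k]
print("lid",cv2.minAreaRect((q[:,:2]*1000).astype(np.float32)), q[:,2].mean())
# rect in pixel corners -> rays on z=.17
r=cv2.boxPoints(cv2.minAreaRect(np.argwhere(l==k)[:,::-1].astype(np.float32)));print(r)
for n_ in("top","scene"):
    g=load(n_);Q=pts(g);b=g["color"].astype(int);red=(b[...,2]>120)&(b[...,1]<60)&(b[...,0]<60)
    w=red&(Q[...,0]>.35)&(Q[...,0]<.6)&(Q[...,1]>-.2)&(Q[...,1]<.1)&(Q[...,2]>.03)
    R=Q[w];print(n_,"red",len(R),R.mean(0).round(4),R.min(0).round(4),R.max(0).round(4))
    u,s,vt=np.linalg.svd(R-R.mean(0));print(vt.round(3))
for nm,lo,hi in(("bowl",(.5,.1),(.75,.3)),("tumbler",(.48,-.1),(.7,.02)),("katori",(.3,-.25),(.5,-.09))):
    w=(P[...,2]>.02)&(P[...,0]>lo[0])&(P[...,0]<hi[0])&(P[...,1]>lo[1])&(P[...,1]<hi[1]);R=P[w]
    if len(R):print(nm,cv2.minEnclosingCircle((R[R[:,2]>.8*R[:,2].max()][:,:2]*1000).astype(np.float32)),R[:,2].max())
g=load("scene")["color"][190:260,250:340];g2=f["color"][180:220,330:390]
cv2.imwrite("pics/c.png",np.vstack([cv2.resize(g,(720,560),interpolation=2)]))
cv2.imwrite("pics/d.png",cv2.resize(g2,(720,480),interpolation=2))
E
```

```text
lid ((536.3865356445312, 63.326568603515625), (208.73484802246094, 287.29443359375), 1.292478084564209) 0.1703291803660822
[[224.28639 157.17601]
 [345.20673 154.7332 ]
 [346.9483  240.94044]
 [226.02795 243.38326]]
top red 16 [ 0.53   -0.1383  0.1918] [ 0.3772 -0.1638  0.1241] [ 0.5519 -0.0153  1.0992]
[[-0.165  0.133  0.977]
 [-0.563  0.801 -0.204]
 [-0.81  -0.584 -0.057]]
scene red 211 [ 0.5423 -0.1419  0.1311] [ 0.526  -0.1647  0.1267] [ 0.5569 -0.1137  0.1604]
[[-0.032  0.99  -0.137]
 [-0.999 -0.037 -0.029]
 [ 0.033 -0.136 -0.99 ]]
bowl ((568.293212890625, 152.01220703125), 85.5140609741211) 0.17548231490438143
tumbler ((560.103271484375, -21.143136978149414), 88.82079315185547) 0.17749308341050749
```

View pics/c.png

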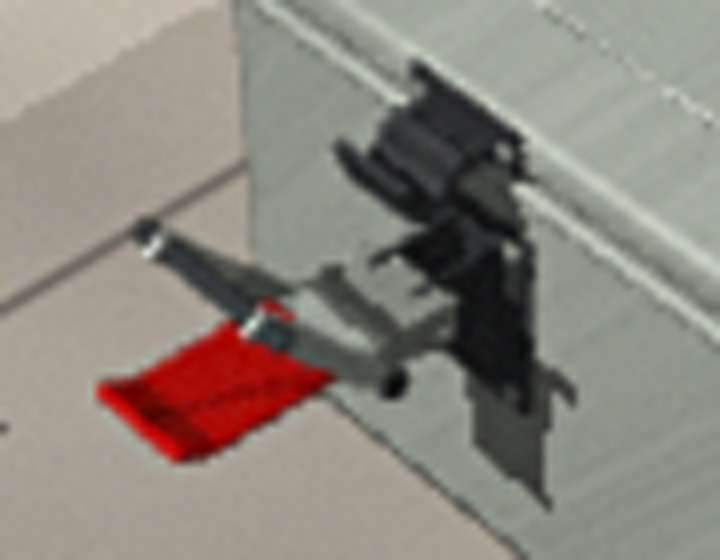

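View pics/d.png

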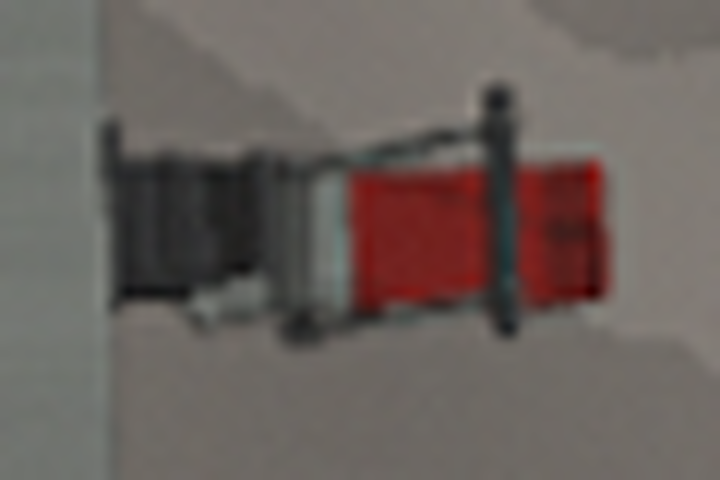

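The crops show the lever about level and the loop leaning out over it. The crossbar ends are at scene px (268.5,219) and (283.1,230.6), and top px (371.5,188.2) and (372.2,207.1). I'll triangulate the bar and fit the bin's edges.

```bash
cat >> h.py <<'E'
def ray(f,p):
    d=f["R"].T@np.linalg.inv(f["K"])@np.array([p[0],p[1],1.]); return -f["R"].T@f["t"], d/np.linalg.norm(d)
def onz(f,p,z): o,d=ray(f,p); return o+d*(z-o[2])/d[2]
def tri(f,p,g,q):
    a,d=ray(f,p); b,e=ray(g,q); s=np.linalg.lstsq(np.stack([d,-e],1),b-a,rcond=None)[0]
    A=a+s[0]*d; B=b+s[1]*e; return (A+B)/2, np.linalg.norm(A-B)
E
python3 - <<'E'
from h import *
T=load("top");S=load("scene")
# ends: top (371.5,188.2) has larger x ; scene near end (283,230.6)
E=[]
for p,q in(((371.5,188.2),(283.1,230.6)),((372.2,207.1),(268.5,219)),((371.9,197.6),(275.8,224.8))):
    X,e=tri(T,p,S,q);E.append(X);print("rod",X.round(4),"gap",round(e,4))
P=pts(T);m=(P[...,2]>.155)&(P[...,2]<.185)
rows=[r for r in range(168,234) if not 186<r<212]
def last(v,lo,hi): i=np.flatnonzero(v[lo:hi]); return lo+i.max()+.5
def first(v,lo,hi): i=np.flatnonzero(v[lo:hi]); return lo+i.min()-.5
def line(px):
    X=np.array([onz(T,p,.17)[:2] for p in px]);
    v=cv2.fitLine((X*1000).astype(np.float32),cv2.DIST_HUBER,0,.01,.01).ravel();print(v.round(4), np.degrees(np.arctan2(v[1],v[0])).round(2));return v
line([(last(m[r],250,360),r) for r in rows]);line([(first(m[r],215,300),r) for r in rows])
cols=range(240,330);line([(c,first(m[:,c],140,200)) for c in cols]);line([(c,last(m[:,c],200,260)) for c in cols])
# red edges by colour in top, plus color edges of lid
b=T["color"].astype(int);red=((b[...,2]>80)&(b[...,1]<60)&(b[...,0]<60))[180:220,330:400];
print("red px",cv2.minAreaRect((np.argwhere(red)[:,::-1]+[330,180]).astype(np.float32)))
g=cv2.cvtColor(T["color"],6); print(g[175,330:350],g[225,330:350])
w=(P[...,2]<.15)
for n,z,(x0,x1,y0,y1) in(("tumbler",.105,(330,365,118,155)),("katori",.038,(410,445,205,240))):
    sub=((P[...,2]>z-.02)&(P[...,2]<z+.02))[y0:y1,x0:x1];a=np.argwhere(sub)[:,::-1]+[x0,y0];c,r=cv2.minEnclosingCircle(a.astype(np.float32));print(n,onz(T,c,z).round(3),r)
# keeper heights
kx=P[190:207,338:352];print((kx[...,2]*1000).round(0)[::4].astype(int))
s=ctrl.state();print(Ro.from_rotvec(s["tcp_rot"]).as_matrix().round(3))
E
```

```text
rod [ 0.5609 -0.141   0.1649] gap 0.0009
rod [ 0.5165 -0.1411  0.1608] gap 0.0037
rod [ 0.5389 -0.1411  0.1627] gap 0.0026
[ 9.996000e-01  2.760000e-02  5.134998e+02 -6.204180e+01] 1.58
[9.998000e-01 1.780000e-02 5.341872e+02 2.096609e+02] 1.02
[ 1.690000e-02 -9.999000e-01  6.385636e+02  8.605890e+01] -89.03
[ 2.02000e-02 -9.99800e-01  4.31039e+02  8.61252e+01] -88.84
red px ((369.5, 199.5), (11.0, 21.0), 90.0)
[112 113 111 112 113 112 113 116 110 119 123 120 123 121 121 121 121 119
 119 119] [112 112 112 115 113 113 112 113 114 105 106 107 106 106 108 106 107 105
 107 107]
tumbler [ 0.714 -0.094  0.105] 14.302953720092773
katori [ 0.492 -0.307  0.038] 15.694985389709473
[[166 171  -1  -1   4   2   5  -2   1   0   2   3   2   1]
 [168 166 166 164 165 167 165 163 164 157 157 156 161 168]
 [171 168 164 163 164 165 167 166 163 158 156 157 160 166]
 [169 168 161 162 161 165 167 165 162 159 156 157 163 161]
 [168   1  -3   3  -2   3  -5 110 117 118   1  -1   4   2]]
[[-0.964  0.266 -0.001]
 [ 0.266  0.964 -0.002]
 [ 0.    -0.002 -1.   ]]
```

```bash

python3 -m handwheel '[[-0.3,-0.3,-0.3,0.12,1],[-0.6,-0.6,-0.3,0.24,1],[-0.9,-0.9,-0.3,0.36,1],[-0.95,-1,-0.3,0.48,1],[-0.95,-1,-0.3,0.6,1],[-0.95,-1,-0.3,0.72,1],[-0.95,-1,-0.3,0.854,1],[-0.95,-1,-0.3,0.854,1],[-0.95,-1,-0.3,0.854,1]]' 5
python3 -m handwheel '[[-0.4,0.4,0,0,1],[-0.8,0.8,0,0,1],[-1,1,0,0,1],[-1,1,0,0,1]]'
python3 -m handwheel '[[-0.4,0.4,0,0,1],[-0.8,0.8,0,0,1],[-1,1,0,0,1],[-1,1,0,0,1]]'
python3 -m handwheel '[[-0.4,0.2,0,0,1],[-0.8,0.3,0,0,1],[-1,0.4,0,0,1],[-1,0.4,0,0,1]]'
python3 -m handwheel '[[-0.4,0,0,0,1],[-0.8,0,0,0,1],[-1,0,0,0,1],[-1,0,0,0,1],[-1,0,0,0,1]]'
```

```text
time_s: 1.23
tool_pos: [0.2373, 0.4324, 0.2544]
tcp_rot: [2.194, 2.249, -0.001]
ft_force: [0.7, 0.3, 0.1]
grip_width: 0.0927
time_s: 1.72
tool_pos: [0.3616, 0.313, 0.2545]
tcp_rot: [2.199, 2.243, -0.0]
ft_force: [0.5, -0.0, 0.2]
grip_width: 0.0932
time_s: 2.22
tool_pos: [0.4834, 0.1964, 0.2542]
tcp_rot: [-2.199, -2.244, 0.001]
ft_force: [-0.3, -0.4, -0.2]
grip_width: 0.0928
time_s: 2.72
tool_pos: [0.5327, 0.0789, 0.2545]
tcp_rot: [-2.197, -2.245, 0.0]
ft_force: [-0.6, 0.3, -0.5]
grip_width: 0.0928
time_s: 3.35
tool_pos: [0.5353, -0.0392, 0.2547]
tcp_rot: [-2.195, -2.246, -0.001]
ft_force: [-0.5, 0.2, 0.4]
grip_width: 0.0929
```

```bash

python3 -m handwheel '[[-0.4,0.02,0,0,1],[-0.85,0.04,0,0,1],[-0.85,0.04,0,0,1],[-0.85,0.04,0,0,1]]'
python3 - <<'E'
from h import *
f=ctrl.grab_frame("wrist"); np.savez("f_wrist.npz",**f); s=ctrl.state(); print(Ro.from_rotvec(s["tcp_rot"]).as_matrix().round(4).tolist(),s["tool_pos"].round(4))
print((-f["R"].T@f["t"]).round(3),f["R"][2].round(2))
for n,X in(("rod",[.5389,-.1411,.1627]),("seat",[.538,-.084,.160]),("piv",[.538,-.083,.115])): print(n,proj(f,X).round(1))
cv2.imwrite("pics/e.png",f["color"])
E
```

```text
time_s: 3.85
tool_pos: [0.5425, -0.1416, 0.2545]
tcp_rot: [-2.196, -2.245, -0.001]
ft_force: [-0.4, -0.1, -0.1]
grip_width: 0.0927
[[-0.0228, 0.9997, -0.0001], [0.9997, 0.0228, 0.0007], [0.0007, -0.0001, -1.0]] [ 0.5425 -0.1413  0.2546]
[ 0.541 -0.07   0.421] [ 0.01 -0.26 -0.97]
rod [316.3 195.8]
seat [316.5 133.5]
piv [317.  130.1]
```

View pics/e.png

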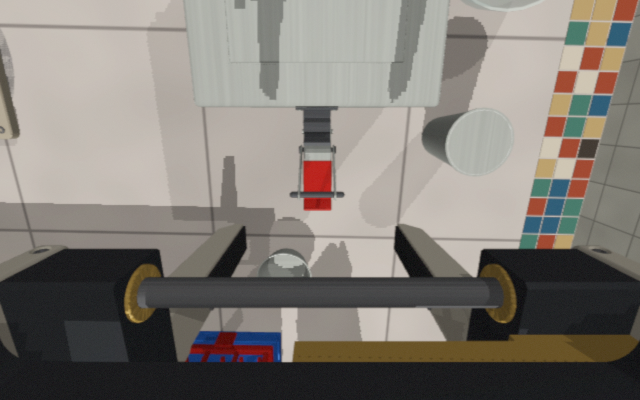

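The wrist view shows the crossbar at (292–344, 195), within about 1 px of the predicted centre (316,196). The keeper is at (317,125) and the jaws are either side with clear room. I'll descend and pinch.

```bash

python3 -m handwheel '[[0,-0.02,0.3,0,1],[0,-0.025,0.6,0,1],[0,-0.025,0.85,0,1],[0,-0.025,0.92,0,1],[0,-0.025,0.92,0,1]]'
python3 -m handwheel '[[0,0,0,0,0.62],[0,0,0,0,0.6],[0,0,0,0,0.5],[0,0,0,0,0.45],[0,0,0,0,0.4],[0,0,0,0,0.4],[0,0,0,0,0.4],[0,0,0,0,0.4]]' 12
```

```text
time_s: 4.53
tool_pos: [0.5394, -0.1423, 0.1445]
tcp_rot: [-2.196, -2.246, -0.0]
ft_force: [-0.1, 0.1, 0.4]
grip_width: 0.093
time_s: 5.52
tool_pos: [0.5395, -0.1434, 0.1444]
tcp_rot: [2.198, 2.244, 0.0]
ft_force: [-0.2, -0.4, 0.4]
grip_width: 0.0499
```

```bash

python3 -m handwheel '[[0.044,0,-0.034,0,0.4],[0.088,0,-0.062,0,0.4],[0.133,0,-0.083,0,0.4],[0.179,0,-0.1,0,0.4],[0.227,0,-0.112,0,0.4],[0.275,0,-0.119,0,0.4],[0.324,0,-0.121,0,0.4],[0.373,0,-0.119,0,0.4],[0.373,0,-0.119,0,0.4],[0.373,0,-0.119,0,0.4]]'
python3 - <<'E'
from h import *
ims=[]
f=ctrl.grab_frame("scene"); np.savez("f_scene2.npz",**f)
f2=ctrl.grab_frame("wrist"); np.savez("f_wrist2.npz",**f2)
a=cv2.resize(f["color"][180:260,250:350],(500,400),interpolation=2);b=cv2.resize(f2["color"][80:220,230:410],(514,400)[::1],interpolation=2)[:, :300]
b=cv2.resize(f2["color"][80:220,265:370],(300,400),interpolation=2)
cv2.imwrite("pics/g.png",np.hstack([a,b]))
E
```

```text
time_s: 6.78
tool_pos: [0.5384, -0.0985, 0.1586]
tcp_rot: [2.198, 2.245, 0.0]
ft_force: [0.9, 0.3, 1.5]
grip_width: 0.0503
```

View pics/g.png

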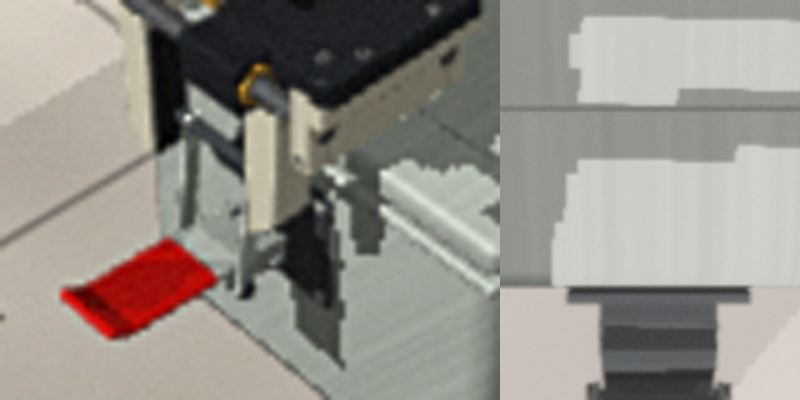

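The scene crop shows the loop upright in the pinch, with its pivot free at about (245,290) and the lever still level. Next I move in over the trough and lower while feeling.

```bash

python3 -m handwheel '[[0.05,0,0.004,0,0.4],[0.104,0,0.02,0,0.4],[0.104,0,0.02,0,0.4],[0.104,0,0.04,0,0.4],[0.104,0,0.055,0,0.4],[0.104,0,0.07,0,0.4],[0.104,0,0.07,0,0.4]]'
python3 -m handwheel '[[0,0,0.015,0,0.4],[0,0,0.03,0,0.4],[0,0,0.045,0,0.4],[0,0,0.045,0,0.4]]'
```

```text
time_s: 7.75
tool_pos: [0.5381, -0.0861, 0.15]
tcp_rot: [2.198, 2.244, 0.0]
ft_force: [1.9, 0.9, 2.0]
grip_width: 0.05
time_s: 8.25
tool_pos: [0.5383, -0.0864, 0.145]
tcp_rot: [2.198, 2.244, -0.0]
ft_force: [-1.0, -0.4, 6.2]
grip_width: 0.0499
```

```bash

python3 -m handwheel '[[0,0,0.008,0,0.4],[0,0,0.016,0,0.4],[0,0,0.016,0,0.4]]'
python3 -m handwheel '[[0,0,0.008,0,0.4],[0,0,0.012,0,0.4],[0,0,0.012,0,0.4]]'
```

```text
time_s: 8.62
tool_pos: [0.5385, -0.0866, 0.1435]
tcp_rot: [2.197, 2.244, 0.0]
ft_force: [-0.8, 0.3, 6.4]
grip_width: 0.0499
time_s: 9.0
tool_pos: [0.5384, -0.0864, 0.1421]
tcp_rot: [2.197, 2.244, 0.0]
ft_force: [-2.0, 0.1, 8.0]
grip_width: 0.0501
```

```bash

python3 -m handwheel '[[0,0,0.006,0,0.4],[0,0,0.012,0,0.4],[0,0,0.012,0,0.4]]'
cat >> h.py <<'E'
def lever(f):
    Q=pts(f);b=f["color"].astype(int);w=(b[...,2]>100)&(b[...,1]<60)&(b[...,0]<60)
    w&=(Q[...,0]>.5)&(Q[...,0]<.58)&(Q[...,1]>-.2)&(Q[...,1]<-.05)&(Q[...,2]>.03)&(Q[...,2]<.2)
    R=Q[w]; c=np.median(R,0); R=R[np.linalg.norm(R-c,axis=1)<.05]
    v=np.linalg.svd(R-R.mean(0))[2][2]; v*=-np.sign(v[1]) if abs(v[1])>.3 else np.sign(v[2])
    print("n",len(R),"c",R.mean(0).round(4),"angle",np.arctan2(v[2],-v[1]).round(3), "out",(-R[:,1].mean()-.0829).round(4))
E
python3 - <<'E'
from h import *
f=ctrl.grab_frame("scene"); np.savez("f_scene3.npz",**f); lever(load("scene")); lever(f)
cv2.imwrite("pics/i.png",cv2.resize(f["color"][170:270,240:360],(720,600),interpolation=2))
E
```

```text
time_s: 9.38
tool_pos: [0.5386, -0.0864, 0.1417]
tcp_rot: [2.197, 2.244, 0.001]
ft_force: [-5.5, 0.9, 15.6]
grip_width: 0.0505
n 250 c [ 0.5427 -0.1435  0.1315] angle 1.722 out 0.0606
n 341 c [ 0.5417 -0.1342  0.0882] angle 0.924 out 0.0513
```

View pics/i.png

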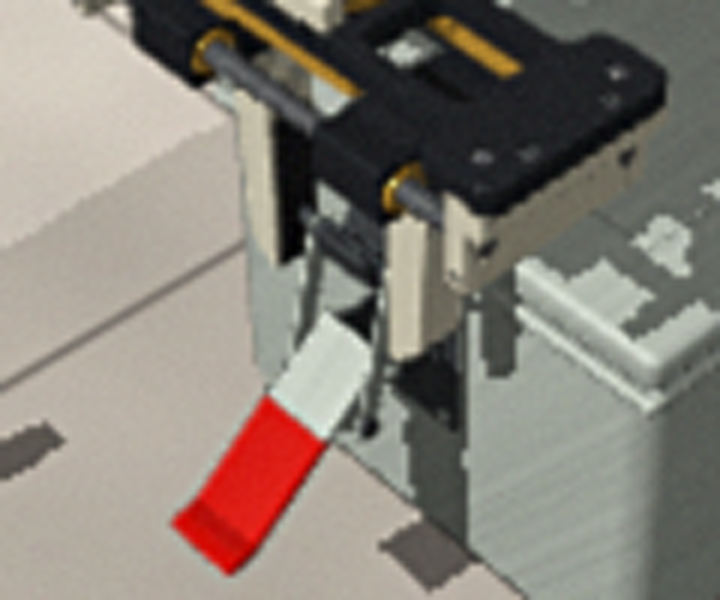

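The lever reads 0.92 rad and the force rose sharply from 8 to 15.6 N in z, so the bar is seated. I'll relax, release and retreat.

```bash

python3 -m handwheel '[[0,0,-0.008,0,0.4],[0,0,-0.008,0,0.4],[0,0,-0.008,0,1],[0,0,-0.008,0,1],[0,0,-0.008,0,1],[0,0,-0.008,0,1],[0,0,-0.008,0,1]]'
python3 -m handwheel '[[0,0,-0.2,0,1],[0,0,-0.6,0,1],[0,0,-0.8,0,1],[-0.3,0,-0.8,0,0],[-0.6,0,-0.8,0,0],[-0.6,0,-0.8,0,0],[-0.6,0,-0.8,0,0],[-0.6,0,-0.8,0,0],[-0.6,0,-0.8,0,0]]'
python3 - <<'E'
from h import *
f=ctrl.grab_frame("scene"); lever(f)
g=ctrl.grab_frame("wrist"); lever(g)
a=cv2.resize(f["color"][180:260,240:340],(500,400),interpolation=2);b=cv2.resize(g["color"][80:280,245:395],(300,400),interpolation=2)
cv2.imwrite("pics/j.png",np.hstack([a,b]))
E
```

```text
time_s: 10.3
tool_pos: [0.538, -0.0861, 0.1407]
tcp_rot: [-2.198, -2.244, 0.0]
ft_force: [-0.3, 0.3, 0.2]
grip_width: 0.0923
time_s: 11.42
tool_pos: [0.5397, -0.1573, 0.2369]
tcp_rot: [2.197, 2.246, 0.0]
ft_force: [-0.1, -0.2, -0.2]
grip_width: 0.0377
n 344 c [ 0.5417 -0.1341  0.0882] angle 0.929 out 0.0512
n 627 c [ 0.5391 -0.1288  0.0922] angle 0.869 out 0.0459
```

View pics/j.png

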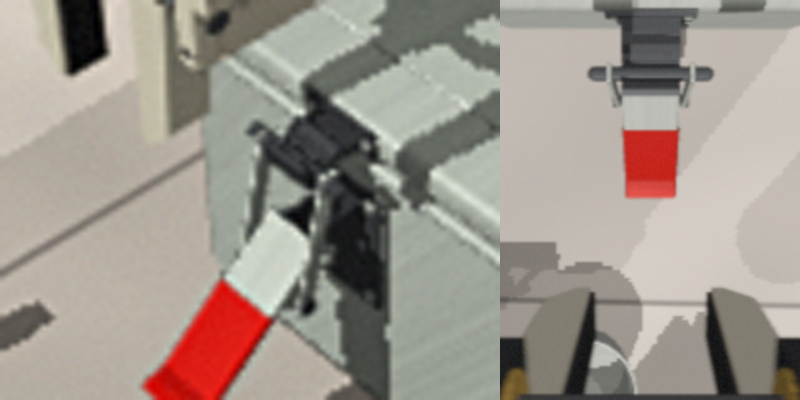

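The scene crop shows the bar lying in the keeper trough and staying there after release, lever at 0.93. I'll shut the jaws, lower above the curl and approach the lever.

```bash

python3 -m handwheel '[[0,0,0.3,0,0],[0,0,0.6,0,0],[0,0,0.9,0,0],[0,0,0.9,0,0],[0,0,0.9,0,0],[0,0,0.9,0,0]]'
python3 -m handwheel '[[0,0,0.1,0,0],[0,0,0.2,0,0],[0.1,0,0.2,0,0],[0.22,0,0.2,0,0],[0.22,0,0.2,0,0]]'
```

```text
time_s: 12.28
tool_pos: [0.541, -0.1585, 0.1313]
tcp_rot: [2.196, 2.242, 0.002]
ft_force: [0.1, 0.2, 0.0]
grip_width: 0.0009
time_s: 12.9
tool_pos: [0.5393, -0.1302, 0.1052]
tcp_rot: [2.196, 2.246, 0.001]
ft_force: [-0.2, -0.7, 0.5]
grip_width: 0.0005
```

```bash

python3 -m handwheel '[[0.015,0,0,0,0],[0.03,0,0,0,0],[0.03,0,0,0,0]]'
python3 -m handwheel '[[0.015,0,0,0,0],[0.03,0,0,0,0],[0.03,0,0,0,0]]'
```

```text
time_s: 13.28
tool_pos: [0.539, -0.1281, 0.105]
tcp_rot: [2.198, 2.244, 0.0]
ft_force: [0.4, 0.7, -0.2]
grip_width: 0.0004
time_s: 13.65
tool_pos: [0.5389, -0.1243, 0.1048]
tcp_rot: [-2.198, -2.245, 0.0]
ft_force: [-0.4, -0.0, -0.2]
grip_width: 0.0004
```

```bash

python3 -m handwheel '[[0.012,0,0,0,0],[0.024,0,0,0,0],[0.024,0,0,0,0]]'
python3 -m handwheel '[[0.008,0,0.012,0,0],[0.016,0,0.024,0,0],[0.016,0,0.024,0,0]]'
```

```text
time_s: 14.02
tool_pos: [0.5389, -0.1215, 0.1049]
tcp_rot: [2.198, 2.245, 0.0]
ft_force: [-0.6, 0.7, -0.0]
grip_width: 0.0007
time_s: 14.4
tool_pos: [0.5391, -0.1205, 0.1028]
tcp_rot: [2.197, 2.243, -0.001]
ft_force: [-2.6, -3.4, 4.7]
grip_width: 0.0005
```

```bash

python3 -m handwheel '[[0.007,0,0.012,0,0],[0.014,0,0.025,0,0],[0.014,0,0.025,0,0]]'
python3 -m handwheel '[[0.008,0,0.012,0,0],[0.017,0,0.025,0,0],[0.017,0,0.025,0,0]]'
```

```text
time_s: 14.78
tool_pos: [0.5392, -0.1193, 0.1004]
tcp_rot: [2.197, 2.242, -0.001]
ft_force: [-4.9, -5.4, 9.5]
grip_width: 0.0005
time_s: 15.15
tool_pos: [0.5393, -0.1178, 0.0979]
tcp_rot: [2.196, 2.242, -0.002]
ft_force: [-5.9, -5.7, 12.5]
grip_width: 0.0005
```

```bash

python3 - <<'E'
from h import *
f=ctrl.grab_frame("scene"); lever(f)
cv2.imwrite("pics/k.png",cv2.resize(f["color"][170:270,240:360],(720,600),interpolation=2))
print(ctrl.state()["ft_force"],ctrl.state()["torque"])
E
```

```text
n 247 c [ 0.5426 -0.1298  0.0734] angle 0.721 out 0.0469
[-5.58979841 -6.90354464 12.51415481] [-1.13282261  1.1089246   0.04399625]
```

View pics/k.png

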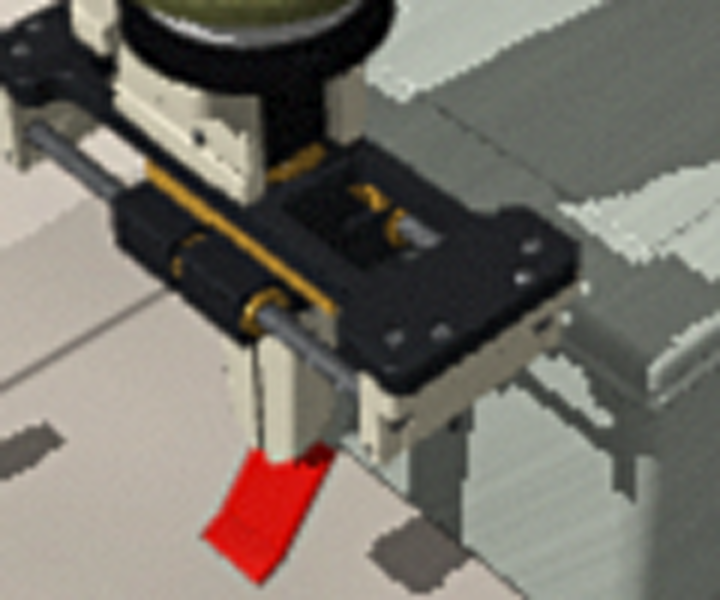

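The scene crop shows the fingertips on the top of the red handle at about (290,455); the lever has come down to 0.72 rad. I'll carry on, down and then in.

```bash

python3 -m handwheel '[[0.002,0,0.012,0,0],[0.004,0,0.025,0,0],[0.004,0,0.025,0,0]]'
python3 -m handwheel '[[0.004,0,0.012,0,0],[0.01,0,0.025,0,0],[0.01,0,0.025,0,0]]'
```

```text
time_s: 15.58
tool_pos: [0.5402, -0.1179, 0.0951]
tcp_rot: [2.195, 2.24, -0.001]
ft_force: [-2.2, -9.5, 8.7]
grip_width: 0.0003
time_s: 15.95
tool_pos: [0.5405, -0.1166, 0.0927]
tcp_rot: [2.195, 2.24, 0.0]
ft_force: [-2.5, -7.0, 12.2]
grip_width: 0.0002
```

```bash

python3 -m handwheel '[[0.008,0,0.01,0,0],[0.016,0,0.02,0,0],[0.016,0,0.02,0,0]]'
python3 -m handwheel '[[0.01,0,0.006,0,0],[0.02,0,0.012,0,0],[0.02,0,0.012,0,0]]'
python3 -c "
from h import *
lever(ctrl.grab_frame('scene'))"
```

```text
time_s: 16.32
tool_pos: [0.5406, -0.1148, 0.0903]
tcp_rot: [2.194, 2.24, 0.0]
ft_force: [-1.3, -8.7, 11.7]
grip_width: 0.0005
time_s: 16.7
tool_pos: [0.5405, -0.1125, 0.0885]
tcp_rot: [2.194, 2.24, -0.0]
ft_force: [-0.2, -8.9, 9.1]
grip_width: 0.0008
n 179 c [ 0.5431 -0.1151  0.0591] angle 0.403 out 0.0322
```

```bash

python3 -m handwheel '[[0.01,0,0,0,0],[0.02,0,0,0,0],[0.02,0,0,0,0]]'
python3 -m handwheel '[[0.01,0,0,0,0],[0.02,0,0,0,0],[0.02,0,0,0,0]]'
python3 -m handwheel '[[0.01,0,0,0,0],[0.02,0,0,0,0],[0.02,0,0,0,0]]'
python3 -c "
from h import *
lever(ctrl.grab_frame('scene'))"
```

```text
time_s: 17.12
tool_pos: [0.5403, -0.1107, 0.0876]
tcp_rot: [2.194, 2.239, -0.001]
ft_force: [3.7, -13.5, 1.4]
grip_width: 0.0006
time_s: 17.5
tool_pos: [0.5399, -0.1083, 0.0866]
tcp_rot: [2.195, 2.239, -0.002]
ft_force: [6.6, -13.8, -5.8]
grip_width: 0.0005
time_s: 17.88
tool_pos: [0.5385, -0.1032, 0.086]
tcp_rot: [2.198, 2.244, -0.001]
ft_force: [0.9, -4.5, -0.1]
grip_width: 0.0006
n 121 c [ 0.5428 -0.0956  0.0516] angle 0.078 out 0.0127
```

```bash

python3 -m handwheel '[[0.006,0,-0.006,0,0],[0.012,0,-0.006,0,0],[0.012,0,-0.006,0,0]]'
python3 -m handwheel '[[0.006,0,0,0,0],[0.012,0,0,0,0],[0.012,0,0,0,0]]'
python3 -c "
from h import *
lever(ctrl.grab_frame('scene'))"
```

```text
time_s: 18.3
tool_pos: [0.5383, -0.1026, 0.0867]
tcp_rot: [2.197, 2.243, -0.003]
ft_force: [0.4, -8.9, -3.7]
grip_width: 0.0005
time_s: 18.68
tool_pos: [0.5383, -0.1025, 0.0868]
tcp_rot: [2.197, 2.242, -0.005]
ft_force: [1.7, -15.1, -5.5]
grip_width: 0.0004
n 122 c [ 0.5427 -0.0957  0.0518] angle 0.073 out 0.0128
```

Force rose from 9 to 15 N with no motion, while the lever still reads about 0.07, so the shut fingers have likely met the keeper's lip (out and downward reaction). I'll back off and look.

```bash

python3 -m handwheel '[[-0.04,0,0,0,0],[-0.12,0,0,0,0],[-0.2,0,0,0,0],[-0.2,0,-0.3,0,0.28],[-0.4,0,-0.6,0,0.28],[-0.4,0,-0.6,0,0.28],[-0.4,0,-0.6,0,0.28]]'
python3 - <<'E'
from h import *
f=ctrl.grab_frame("scene"); lever(f)
g=ctrl.grab_frame("wrist"); lever(g); np.savez("f_wrist5.npz",**g)
print(ctrl.state()["ft_force"])
for X in([.538,-.0839,.157],[.538,-.0939,.086]):print(proj(g,X))
P=pts(g);
for v in range(100,150,2): print(v,(P[v,318]*1000).round(0),end=";")
a=cv2.resize(f["color"][180:260,240:340],(450,360),interpolation=2);b=cv2.resize(g["color"][90:180,275:362],(348,360),interpolation=2)
cv2.imwrite("pics/l.png",np.hstack([a,b]))
E
```

```text
time_s: 19.6
tool_pos: [0.5391, -0.1478, 0.1583]
tcp_rot: [-2.198, -2.243, -0.0]
ft_force: [-0.0, 0.3, -0.1]
grip_width: 0.026
n 174 c [ 0.5417 -0.0953  0.0591] angle 0.045 out 0.0124
n 0 c [nan nan nan] angle 1.571 out nan
[-0.86420927  0.58864185 -0.96221386]
[321.36264241 132.32036219]
[320.81603105 140.24287595]
100 [536. -67. 160.];102 [536. -68. 161.];104 [536. -69. 161.];106 [536. -70. 163.];108 [536. -71. 162.];110 [536. -72. 162.];112 [536. -73. 164.];114 [536. -74. 165.];116 [536. -75. 165.];118 [536. -76. 163.];120 [536. -77. 162.];122 [536. -78. 162.];124 [536. -79. 161.];126 [536. -80. 159.];128 [536. -82. 157.];130 [536. -83. 157.];132 [536. -84. 157.];134 [536. -85. 159.];136 [536. -86. 158.];138 [536. -87. 158.];140 [536. -88. 157.];142 [536. -89. 160.];144 [536. -90. 163.];146 [536. -91. 165.];148 [536. -92. 166.];
  return _methods._mean(a, axis=axis, dtype=dtype,
  ret = um.true_divide(
h.py:21: RuntimeWarning: Mean of empty slice.
  v=np.linalg.svd(R-R.mean(0))[2][2]; v*=-np.sign(v[1]) if abs(v[1])>.3 else np.sign(v[2])
h.py:22: RuntimeWarning: Mean of empty slice.
  print("n",len(R),"c",R.mean(0).round(4),"angle",np.arctan2(v[2],-v[1]).round(3), "out",(-R[:,1].mean()-.0829).round(4))
  ret = ret.dtype.type(ret / rcount)
```

View pics/l.png

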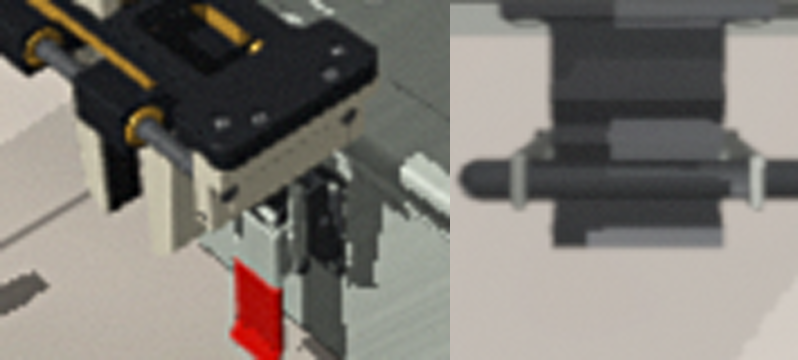

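The crop shows the bar hooked, with the lip's outer edge (v≈151, about 37.6 mm out) level with the lever's face and centred at u≈321.9 (x≈0.538). So I'll straddle the 24 mm lip with the fingers 26 mm apart and press the 30 mm handle's edges.

```bash

python3 -m handwheel '[[0,-0.004,0.3,0,0.28],[0,-0.004,0.61,0,0.28],[0,-0.004,0.61,0,0.28],[0.15,-0.004,0.61,0,0.28],[0.28,-0.004,0.61,0,0.28],[0.28,-0.004,0.61,0,0.28],[0.28,-0.004,0.61,0,0.28]]'
python3 -m handwheel '[[0.02,0,0,0,0.28],[0.04,0,0,0,0.28],[0.06,0,0,0,0.28],[0.06,0,0,0,0.28]]'
```

```text
time_s: 20.58
tool_pos: [0.5388, -0.1141, 0.0866]
tcp_rot: [2.196, 2.245, 0.001]
ft_force: [0.5, 0.0, 0.2]
grip_width: 0.026
time_s: 21.08
tool_pos: [0.538, -0.107, 0.0856]
tcp_rot: [-2.198, -2.245, 0.0]
ft_force: [-1.2, 0.3, 0.1]
grip_width: 0.0263
```

```bash

python3 -m handwheel '[[0.012,0.003,0,0,0.28],[0.024,0.004,0.006,0,0.28],[0.024,0.004,0.006,0,0.28]]'
python3 -m handwheel '[[0.01,0,0,0,0.28],[0.018,0,0,0,0.28],[0.018,0,0,0,0.28]]'
```

```text
time_s: 21.45
tool_pos: [0.5384, -0.104, 0.0848]
tcp_rot: [-2.198, -2.245, 0.0]
ft_force: [-0.4, 0.1, -0.0]
grip_width: 0.026
time_s: 21.82
tool_pos: [0.5386, -0.1021, 0.085]
tcp_rot: [2.198, 2.244, -0.0]
ft_force: [0.1, -1.5, -1.3]
grip_width: 0.026
```

```bash

python3 -m handwheel '[[0.006,0,0,0,0.28],[0.01,0,0,0,0.28],[0.01,0,0,0,0.28]]'
python3 -m handwheel '[[0.006,0,0,0,0.28],[0.01,0,0,0,0.28],[0.01,0,0,0,0.28]]'
python3 -c "
from h import *
lever(ctrl.grab_frame('scene'))"
```

```text
time_s: 22.2
tool_pos: [0.5386, -0.1016, 0.0851]
tcp_rot: [2.197, 2.244, -0.001]
ft_force: [1.4, -4.9, -0.4]
grip_width: 0.0261
time_s: 22.58
tool_pos: [0.5386, -0.1012, 0.0852]
tcp_rot: [2.197, 2.243, -0.002]
ft_force: [-1.2, -8.4, -0.5]
grip_width: 0.0263
n 113 c [ 0.5405 -0.0956  0.0516] angle 0.079 out 0.0127
```

```bash

python3 -m handwheel '[[0.006,0,0,0,0.28],[0.01,0,0,0,0.28],[0.01,0,0,0,0.28]]'
python3 -m handwheel '[[0.005,0,0,0,0.28],[0.008,0,0,0,0.28],[0.008,0,0,0,0.28],[0.008,0,0,0,0.28]]'
python3 -m handwheel '[[-0.04,0,0,0,0.28],[-0.12,0,0,0,0.28],[-0.2,0,0,0,0.28],[-0.4,0,-0.6,0,0.28],[-0.4,0,-0.6,0,0.28],[-0.8,0,-0.9,0,0.28],[-0.8,0,-0.9,0,0.28]]'
python3 - <<'E'
from h import *
for n in("scene","top"):
    f=ctrl.grab_frame(n); lever(f); np.savez("f_%s6.npz"%n,**f)
    Q=pts(f);b=f["color"].astype(int);w=(b[...,2]>100)&(b[...,1]<60)&(b[...,0]<60)&(Q[...,0]>.5)&(Q[...,0]<.58)&(Q[...,1]>-.13)&(Q[...,1]<-.05)&(Q[...,2]>.03)
    for z in range(40,92,6):
        s=w&(abs(Q[...,2]*1000-z)<3)
        if s.sum()>2: print(z,s.sum(),(np.median(Q[s],0)*1000).round(1))
s=ctrl.state();print(s["tool_pos"],s["ft_force"])
E
```

```text
time_s: 23.0
tool_pos: [0.5385, -0.101, 0.0852]
tcp_rot: [2.197, 2.241, -0.004]
ft_force: [0.5, -13.3, -2.2]
grip_width: 0.0259
time_s: 23.5
tool_pos: [0.5386, -0.101, 0.0853]
tcp_rot: [2.196, 2.24, -0.005]
ft_force: [0.5, -16.4, -2.5]
grip_width: 0.0259
time_s: 24.38
tool_pos: [0.5419, -0.1969, 0.1963]
tcp_rot: [2.197, 2.237, 0.002]
ft_force: [0.2, 0.1, 0.4]
grip_width: 0.0261
n 171 c [ 0.5415 -0.0954  0.0592] angle 0.048 out 0.0125
40 31 [541.1 -97.4  40.1]
46 25 [542.3 -95.   46. ]
52 17 [540.5 -94.7  52. ]
58 16 [541.2 -95.2  58.3]
64 16 [543.2 -95.1  64.2]
70 19 [539.4 -94.8  69.8]
76 20 [542.7 -94.6  75.7]
82 16 [540.7 -94.8  82. ]
88 7 [543.5 -94.9  85.6]
n 2 c [ 0.5269 -0.0991  0.0386] angle -0.009 out 0.0162
[ 0.54025909 -0.19366194  0.19255631] [ 0.08588699  0.08932072 -0.74068681]
```

```bash

python3 - <<'E'
from h import *
R=[];F=[]
for i in range(10):
    f=ctrl.grab_frame("scene"); Q=pts(f);b=f["color"].astype(int);m=(b[...,2]>100)&(b[...,1]<60)&(b[...,0]<60)
    m=cv2.erode(m.astype(np.uint8),np.ones((3,3)))>0
    w=m&(Q[...,0]>.5)&(Q[...,0]<.58)&(Q[...,1]>-.13)&(Q[...,1]<-.05)&(Q[...,2]>.048)&(Q[...,2]<.085); R.append(Q[w])
    F.append(Q[(abs(Q[...,0]-.6)<.025)&(abs(Q[...,1]+.056)<.02)&(Q[...,2]>.04)&(Q[...,2]<.12)])
for n,A in(("handle",np.vstack(R)),("bin face",np.vstack(F))):
    M=np.c_[A[:,2]-.115,A[:,0]-.54,np.ones(len(A))];c=np.linalg.lstsq(M,A[:,1],rcond=None)[0]
    print(n,len(A),"tilt dy/dz",c[0].round(4),"dy/dx",c[1].round(4),"y at axis",c[2].round(4),"resid",np.std(A[:,1]-M@c).round(4))
cv2.imwrite("pics/m.png",cv2.resize(f["color"][180:270,250:350],(660,594),interpolation=2))
E
```

```text
handle 738 tilt dy/dz -0.0031 dy/dx 0.0102 y at axis -0.0952 resid 0.0006
bin face 5032 tilt dy/dz -0.0007 dy/dx 0.0199 y at axis -0.057 resid 0.0006
```

View pics/m.png

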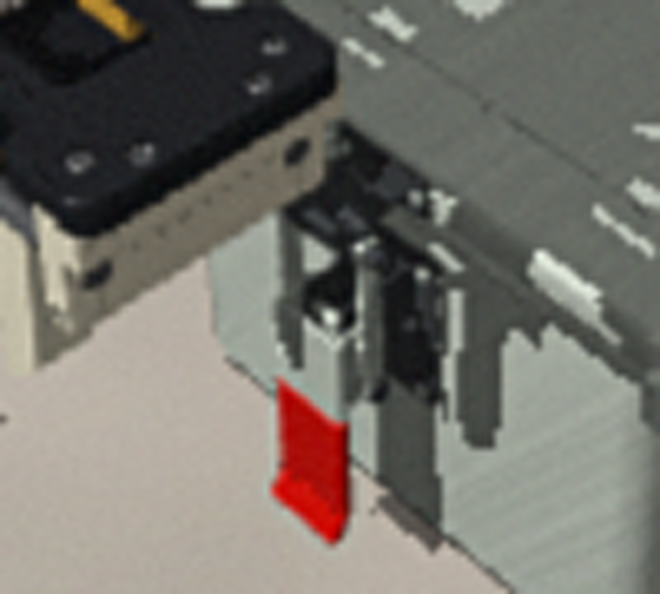

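Ten averaged frames put the handle's face 38.2 mm out (38 nominal). Its tilt is within 0.003 rad of vertical, so the lever is on its stop. The bar is hooked and the arm is clear with about 0 N on it, so I'm handing in.

```bash
python3 -c "
from cell import ctrl
print(ctrl.sign_off())"
```

```text
the job is handed in; nothing more can be done
None
```

The bin is latched and I handed the job in at about 25 s of the 67 s allowed; sign-off gives no verdict.

**What I did:**
- I pinched the crossbar end to end, swung the loop over the lip and lowered it into the keeper. It seated with a sharp force rise to about 16 N, lever at 0.92 rad.
- After releasing, the bar stayed in the trough. I then pressed the lever down with the fingers shut.
- That first press stopped at about 0.05–0.08 rad, because the fingers met the keeper's lip at about 15 N.
- I backed off, set the fingers 26 mm apart to straddle the lip, and pressed the handle's edges until the force climbed with no more movement, at about 16 N.

**Last checks:**
- **Lever:** the handle's face is 38.2 mm out from the bin (38 nominal) and within about 0.003 rad of vertical, so it is on its stop.
- **Crossbar:** the last view of the keeper, taken just before the final press, showed it in the trough. The final picture shows nothing out of place there.
- **Arm:** it was clear of everything, with under 1 N on the wrist.
- **Forces:** the wrist readings I took never passed about 17 N against the 25 N limit. They were taken at the end of each move, so brief peaks between were not seen.

**Disagreed or not checked:**
- The simple single-frame angle estimate still read 0.048 after the final press, because it includes the curled tip. I relied on the flat-face fit over ten frames instead.
- I did not measure the lid's final height directly; I took it from the lever being on its stop.
- I did not measure the bowl, tumbler and katori again, but the arm's path kept clear of them.

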